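# Slide the facing plate out over the stand's edge

## Task

In the ice-carving yard, slide the big rectangular aluminium plate across the low wooden stand to the stand's far edge (the long edge away from the robot) until about a third of it sticks out over the edge, roughly square to it, so that the carver standing there can pick it up. Slide it flat on the wood, do not lift or drop it, leave it lying there, and leave the round plate and the narrow strip where they are.

Things in the scene. Friction and masses are not known exactly. Their poses are not given: they have to be found in the camera images.
- plate_center (a point): Centre (half-way up) of the big rectangular aluminium plate: 100 mm (its x) by 130 mm (its y) by 6 mm thick, about 0.2 kg, loose and flat on the stand. Its x points to the far edge within 12 degrees, z up. It slides when pushed on its side or pressed and dragged, and stays where left. Three plates lie about 185 mm apart in a row along the stand; its place in the row varies.
- far_edge (a point): Middle of the far long edge of the fixed wooden stand, at its top face, 60 mm above the bench. x points level out over the edge, away from the robot; y along the edge; z up. The flat top, without rims, reaches 260 mm back from here towards the robot and 300 mm to either side; below the edge is free air down to the bench. The stand is turned at most 12 degrees.
- disc: Bystander: round aluminium plate, 104 mm in diameter, 6 mm thick, loose, flat on the stand; origin at the centre of its underside. To be left alone.
- strip: Bystander: narrow aluminium strip, 36 mm (its x) by 120 mm (its y) by 6 mm thick, loose, flat on the stand; origin at the centre of its underside. To be left alone.
Mind the look-alikes: they are no part of the job. What is shaped like the part that bears plate_center but orange, red or yellow is not meant.

How it is judged (in metres and radians):
At the end, for the whole second after the job is handed in: The rectangular plate lies at rest, flat on the stand's top, a 130 mm side foremost and square to the far edge within 15 degrees, sticking out 17 to 47 mm over that edge (its centre 3 to 33 mm inside the edge) (x of plate_center in the frame of far_edge between -0.033 and -0.003 m and y of plate_center in the frame of far_edge between -0.29 and 0.29 m and z of plate_center in the frame of far_edge between -0.003 and 0.008 m and angle between the x axis of plate_center and the x axis of far_edge, either way round below 0.262 rad and angle between plate_center's own z axis and vertical below 0.06 rad and linear speed of plate below 0.01 m/s); the robot touches nothing.
It fails at once if the plate is lifted more than 20 mm off the stand or falls off it (z of plate_center in the frame of far_edge above 0.025 m or z of plate_center in the frame of far_edge below -0.03 m).
It fails at once if the round plate or the narrow strip is shifted by more than 15 mm (distance of any of disc, strip from where it was at the start of the episode above 0.015 m).
It also fails if it takes over 29 s, if anything falls off the work surface, if the arm or the gripper's body presses on something with over 40 N, if the wrist force passes 120 N, or if a joint passes its speed limit or range.

## Robot

A 6-joint arm with a two-finger parallel gripper is mounted at the origin on the work surface. World frame = base frame: x ahead of the robot, y to its left, z up, the work surface at z = 0. Lengths are in mm, angles in rad, forces in N, time in s.
With the tool pointing down it reaches from about 350 to 775 mm from the base axis. Payload 7.3 kg.
Tool frame: the origin (TCP) lies on the centre line of the jaws, within the pads' length; the fingertips stand bot.tip_reach ahead of it and the grasp point (between the pads) lies 6 mm ahead of it (bot.tip_reach is the distance from the TCP to the fingertips, in mm); z points along the fingers, y is the direction in which the jaws open and shut (so a half turn about z gives the same grasp; the last joint's range is limited). The gripper opens to 92 mm and grips with 3 to 60 N. Pads are 19 mm wide; open, the fingers measure 130 mm over their backs; the gripper's body (75 mm by 190 mm) begins 47 mm behind the grasp point.
Start: joints at [-1.273, 0.342, 1.524, -0, 1.275, -0.146], TCP at [225.445, -474.149, 251.741] pointing down, gripper open.
Joint ranges: [-2.53, 2.53], [-0.77, 2.02], [0.04, 2.7], [-1, 4.14], [0.28, 2.66], [-3.11, 3.11]. Speed limits (rad/s): [2.57, 2.57, 3.14, 3.14, 3.14, 3.14].

## Interface

Orientations are given as [roll, pitch, yaw] about the fixed x, y, z axes, in that order (R = Rz(yaw) Ry(pitch) Rx(roll)).
In Python, from plant import bot gives the robot as it stands.
- The arm moves only by the tool step_arm, never from a script. Its argument "deltas" is a list of rows, each a list of 6 numbers: the shift along the tool's x, y, z in mm, then the turn, a rotation vector about the tool's x, y, z in rad. A call has 1 to 5 rows; each row is the pose to reach, as a shift and turn from the pose commanded when the call began, along the tool's axes at that moment; what a row does not reach only later rows make up. A row lasts 1/12 s, in which the tool goes at most 41.7 mm and 7.16 degrees, less where a joint would pass 70% of its speed; a pose out of reach is approached as far as the arm can. A call with a gripper value outside its range is refused whole. "fingers" is the finger opening in mm, from 0 to 91.8, set as the call begins (left out, the last holds). The fingers move at their own pace and stop on an object; the grip force is fixed at half the most. Time passes only in rows, so rows that repeat a pose let the fingers close. It gives the time, the measured TCP pose, the force and the opening at its end, in the units of the state.
- bot.get_obs(): the state, without advancing time (a new reading comes with each control period).
- bot.capture(name): name is "side" or "top"; returns a dict with "color" (384x512x3 uint8, red, green, blue), "fx", "fy", "cx", "cy" (pixels), "R" (3x3) and "t" (3): a world point X has camera coordinates R X + t. Camera axes: x right, y down, z forward; pixel columns grow to the right and rows downward; lengths in mm; the calibration is good to about 2 mm. A picture is of the moment at which its call begins. There is no depth.
- bot.close_job(): hands the job in, once; it reports no verdict.
Trained networks look in a picture, given as the dict that the camera call returned (one of the last four; its "shot" number tells which), for a name from the list of things; names that differ only in an ending like _2 or _b are one class to them, and where a whole thing is asked for, a point or a joint stands for the part that bears it (a point fixed in the world has none). Each returns a list of dicts, best first, with "p" (0 to 1); they miss things now and then, are a little off and sometimes report something else, mostly with a low value. They report only what shows in the picture. A call takes as long as a camera call. They do not tell look-alikes from the thing itself.
- bot.boxes_of(query, picture): "rect" ([centre column, centre row, width, height] in pixels, round what is visible of it).
The state is a dict: "time": time; "joint_positions": joint angles; "dq": joint speeds; "tau": joint torques, N m; "tool_pos": TCP position; "tcp_rot": TCP orientation; "contact_force": force on the tool from outside, world axes, zero at the start; "moment": the same for the moment, N m; "grip_width": finger opening in mm.
Only numpy, scipy, OpenCV 4.12 (cv2) and the standard library are available. Lean on these libraries where they do the work, as an engineer would, in place of code of your own. Each camera call takes 0.05 s, during which the arm holds its last target. There are 200 camera calls.

## Working session

There is one attempt and no reset: what is moved stays moved. The work goes in short steps, Python scripts to look and compute and a tool call to move; the robot and the scene stay as the last step left them, time stands still between calls to the robot, and variables do not carry over. Pictures are saved under pics/ and viewed, about 8 in all and at most 12, crops included, and the job is handed in when it is done.

Besides the shell and the picture viewer there is one more tool, called after ">>>" as name(argument=value, ...), one argument or row to a line, values as JSON. step_arm: Moves the arm, as the interface text tells. Its arguments: {"type":"object","properties":{"deltas":{"type":"array"},"fingers":{"type":"number"}},"required":["deltas"]}

```bash
mkdir -p pics; python3 - <<'E'
from plant import bot
import cv2,json,numpy as np
o=bot.get_obs();print({k:np.round(v,3).tolist() for k,v in o.items()},bot.tip_reach)
ims=[]
for n in("top","side"):
    p=bot.capture(n);ims.append(p["color"])
    print(n,[p[k] for k in("fx","fy","cx","cy")],np.round(p["R"],4).tolist(),np.round(p["t"],1).tolist())
    for q in("plate_center","disc","strip"):print(q,[(np.round(b["rect"]).tolist(),round(b["p"],2)) for b in bot.boxes_of(q,p)])
    cv2.imwrite(f"pics/{n}0.png",p["color"][...,::-1])
E
```

```text
{'time': 0.0, 'joint_positions': [-1.273, 0.343, 1.525, 0.0, 1.275, -0.146], 'dq': [0.001, -0.001, -0.002, -0.002, -0.002, 0.001], 'tau': [-0.001, -43.125, -24.422, 0.072, 0.056, -0.0], 'tool_pos': [225.346, -473.753, 251.043], 'tcp_rot': [-3.14, -0.0, 0.444], 'contact_force': [-0.479, -0.314, 0.407], 'moment': [0.003, 0.002, -0.01], 'grip_width': 91.714} 25.0
top [384.45243849558614, 384.45243849558614, 254.61516776078145, 190.47100584599704] [[-0.0255, -0.9996, -0.0092], [-0.9895, 0.0265, -0.1424], [0.1426, 0.0055, -0.9898]] [240.3, 486.7, 1072.7]
plate_center [([195.0, 208.0, 36.0, 49.0], 0.95), ([226.0, 110.0, 44.0, 37.0], 0.86), ([274.0, 194.0, 54.0, 46.0], 0.83), ([223.0, 274.0, 48.0, 43.0], 0.79), ([126.0, 166.0, 46.0, 53.0], 0.56)]
disc [([399.0, 152.0, 34.0, 34.0], 0.8), ([333.0, 167.0, 227.0, 120.0], 0.23)]
strip [([331.0, 173.0, 43.0, 20.0], 0.71)]
side [477.0462548824854, 477.0462548824854, 259.2206162737115, 185.26962230130718] [[-0.9173, -0.3979, 0.0158], [-0.3097, 0.6878, -0.6565], [0.2503, -0.6071, -0.7542]] [548.6, 59.8, 1351.4]
plate_center [([166.0, 203.0, 57.0, 43.0], 0.97), ([163.0, 313.0, 62.0, 40.0], 0.86), ([331.0, 268.0, 50.0, 51.0], 0.85), ([248.0, 266.0, 61.0, 46.0], 0.85), ([272.0, 185.0, 45.0, 41.0], 0.63)]
disc [([283.0, 99.0, 30.0, 19.0], 0.92)]
strip [([281.0, 140.0, 23.0, 32.0], 0.82)]
```

View pics/top0.png

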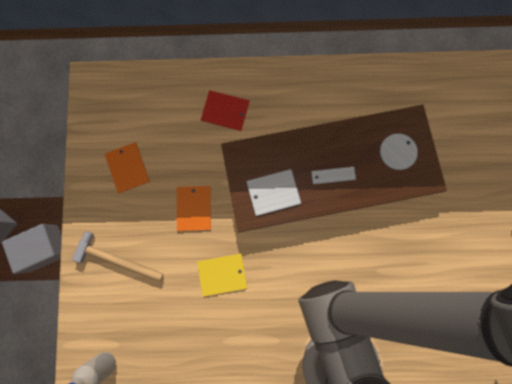

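View pics/side0.png

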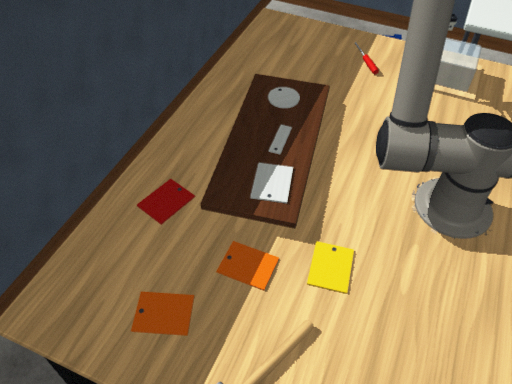

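The top view shows the stand with corners near (222,143), (423,106), (445,190) and (238,231). The plate is at (274,194), the strip at (333,175) and the disc at (399,152). The orange, red and yellow ones on the bench are decoys. Next I'll rectify the view to get metric poses.

```bash
cat >h.py <<'E'
import numpy as np,cv2
from plant import bot
X0,X1,Y0,Y1=300,800,-380,420   # rectified: 1 px/mm, row=X1-x, col=Y1-y
def rect(p,z):
    K=np.array([[p["fx"],0,p["cx"]],[0,p["fy"],p["cy"]],[0,0,1]]);R=np.array(p["R"]);t=np.array(p["t"])
    H=K@np.c_[R[:,0],R[:,1],R[:,2]*z+t]          # (x,y,1)->pixel
    A=np.array([[0,-1,X1],[-1,0,Y1],[0,0,1.]])   # rect px->(x,y)
    return cv2.warpPerspective(p["color"],H@A,(Y1-Y0,X1-X0),flags=cv2.INTER_LINEAR|cv2.WARP_INVERSE_MAP)
def boxes(mask,amin):
    out=[]
    for c in cv2.findContours(mask.astype(np.uint8),cv2.RETR_EXTERNAL,cv2.CHAIN_APPROX_NONE)[0]:
        if cv2.contourArea(c)>amin:
            q=cv2.boxPoints(cv2.minAreaRect(c));out.append(np.c_[X1-q[:,1],Y1-q[:,0]])
    return out
E
python3 - <<'E'
from h import *
for n in("top","side"):
    p=bot.capture(n)
    a=rect(p,60);b=rect(p,66)
    h=cv2.cvtColor(a,cv2.COLOR_RGB2HSV);h2=cv2.cvtColor(b,cv2.COLOR_RGB2HSV)
    st=(a.max(2)<100)&(a[...,0]>a[...,2].astype(int)+12)
    pl=(h2[...,1]<45)&(h2[...,2]>110)
    st=cv2.morphologyEx(st.astype(np.uint8),cv2.MORPH_CLOSE,np.ones((9,9)));st=cv2.morphologyEx(st,cv2.MORPH_OPEN,np.ones((15,15)))
    for nm,m,A in(("stand",st,40000),("alu",pl,1500)):
        for q in boxes(m,A):
            print(n,nm,q.mean(0).round(),np.round([np.linalg.norm(q[1]-q[0]),np.linalg.norm(q[2]-q[1])]),q.round().tolist())
    cv2.imwrite(f"pics/r_{n}.png",a[...,::-1])
E
```

```text
top stand [552.   5.] [603. 263.] [[632.0, 324.0], [732.0, -270.0], [473.0, -314.0], [372.0, 280.0]]
top alu [482. 175.] [134. 101.] [[515.0, 252.0], [547.0, 121.0], [449.0, 98.0], [417.0, 228.0]]
top alu [527.   5.] [117.  33.] [[539.0, 65.0], [548.0, -52.0], [515.0, -55.0], [505.0, 62.0]]
top alu [ 591. -184.] [98. 98.] [[640.0, -135.0], [640.0, -233.0], [542.0, -233.0], [542.0, -135.0]]
side stand [551.  16.] [617. 264.] [[628.0, 342.0], [733.0, -266.0], [473.0, -311.0], [368.0, 297.0]]
side alu [483. 179.] [136. 101.] [[516.0, 256.0], [548.0, 124.0], [450.0, 101.0], [418.0, 233.0]]
side alu [527.  10.] [123.  35.] [[540.0, 72.0], [550.0, -50.0], [515.0, -53.0], [504.0, 70.0]]
side alu [ 592. -178.] [105. 101.] [[642.0, -126.0], [642.0, -231.0], [541.0, -231.0], [541.0, -126.0]]
```

View pics/r_top.png

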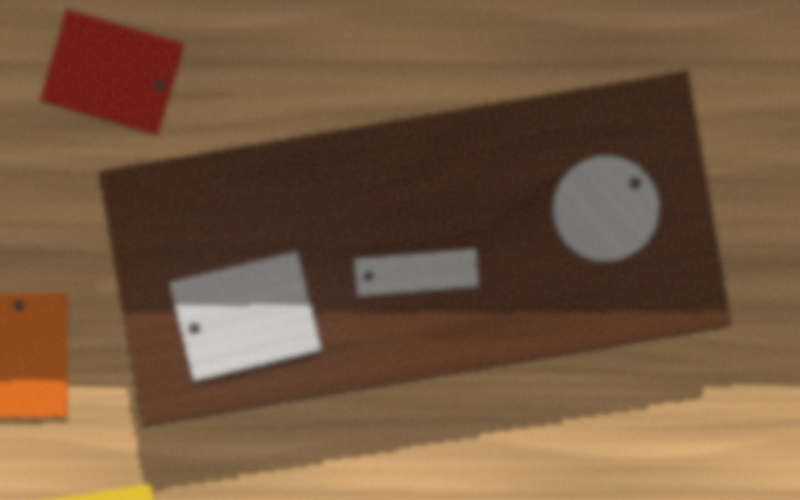

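Far edge middle is about (680,27) and the stand yaw about 0.167. The plate centre is about (482,176), which is -170 mm in x and +180 mm in y in the edge frame, with a relative yaw of about 4°. I'll push from behind with both fingertips, tool x along the stand normal.

>>> step_arm(
  deltas=[
    [32,-23,0,0,0,0.056],
    [64,-46,0,0,0,0.111],
    [96,-69,0,0,0,0.167],
    [128,-92,0,0,0,0.222],
    [160,-115,0,0,0,0.277],
  ],
  fingers=66,
)

```text
time: 0.92
tool_pos: [321.0, -300.0, 251.8]
tcp_rot: [3.141, -0.0, 0.163]
contact_force: [0.7, -0.1, 0.5]
grip_width: 67.1
```

>>> step_arm(
  deltas=[
    [25,-30,0,0,0,0],
    [50,-60,0,0,0,0],
    [75,-91,0,0,0,0],
    [100,-121,0,0,0,0],
    [126,-152,0,0,0,0],
  ],
)

```text
time: 1.33
tool_pos: [420.1, -129.1, 252.0]
tcp_rot: [3.141, -0.001, 0.167]
contact_force: [0.9, -0.7, 0.4]
grip_width: 65.8
```

>>> step_arm(
  deltas=[
    [4,-36,0,0,0,0],
    [8,-72,0,0,0,0],
    [12,-110,10,0,0,0],
    [16,-146,20,0,0,0],
    [20,-180,30,0,0,0],
  ],
)

```text
time: 1.75
tool_pos: [409.0, 51.9, 221.7]
tcp_rot: [3.141, -0.001, 0.167]
contact_force: [0.5, -0.1, -0.7]
grip_width: 66.2
```

>>> step_arm(
  deltas=[
    [4,-28,22,0,0,0],
    [8,-56,44,0,0,0],
    [12,-84,66,0,0,0],
    [16,-110,90,0,0,0],
    [16,-110,90,0,0,0],
  ],
)

```text
time: 2.17
tool_pos: [404.4, 164.0, 128.2]
tcp_rot: [-3.141, 0.006, 0.17]
contact_force: [-0.9, -0.7, -0.1]
grip_width: 65.9
```

```bash
python3 - <<'E'
from h import *
o=bot.get_obs();print(o["time"],o["tool_pos"],o["tcp_rot"],o["contact_force"])
p=bot.capture("side");cv2.imwrite("pics/side1.png",cv2.resize(p["color"][60:260,150:400,::-1],None,fx=3,fy=3))
E
```

```text
2.1667 [404.44430219 164.04545584 128.2035172 ] [-3.14092849  0.00610826  0.1699885 ] [-0.92771041 -0.68729475 -0.06950395]
```

View pics/side1.png

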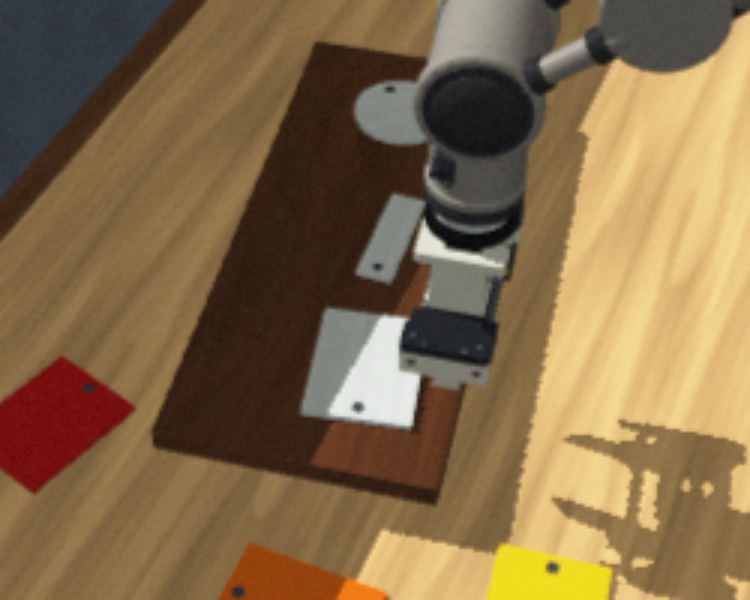

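The side view shows the fingers hovering behind the plate's rear side, over the rear strip of the stand. Now descending.

>>> step_arm(
  deltas=[
    [0,0,12,0,0,0],
    [0,0,24,0,0,0],
    [0,0,34,0,0,0],
    [0,0,37,0,0,0],
    [0,0,37,0,0,0],
  ],
)

```text
time: 2.63
tool_pos: [407.1, 160.5, 94.9]
tcp_rot: [3.141, 0.0, 0.166]
contact_force: [0.8, 0.2, -0.3]
grip_width: 65.9
```

>>> step_arm(
  deltas=[
    [0,0,3,0,0,0],
    [0,0,5,0,0,0],
    [0,0,7,0,0,0],
    [0,0,7,0,0,0],
  ],
)

```text
time: 2.97
tool_pos: [407.0, 161.1, 87.7]
tcp_rot: [3.141, -0.0, 0.167]
contact_force: [-0.5, -0.2, -0.1]
grip_width: 65.9
```

>>> step_arm(
  deltas=[
    [5,0,0,0,0,0],
    [12,0,0,0,0,0],
    [20,0,0,0,0,0],
    [28,0,0,0,0,0],
    [36,0,0,0,0,0],
  ],
)

```text
time: 3.38
tool_pos: [442.8, 167.2, 87.6]
tcp_rot: [3.141, 0.001, 0.167]
contact_force: [-5.1, -0.4, 1.6]
grip_width: 66.3
```

>>> step_arm(
  deltas=[
    [8,0,0,0,0,0],
    [16,0,0,0,0,0],
    [24,0,0,0,0,0],
    [32,0,0,0,0,0],
    [40,0,0,0,0,0],
  ],
)

```text
time: 3.8
tool_pos: [482.7, 173.9, 87.6]
tcp_rot: [3.141, -0.0, 0.167]
contact_force: [-2.8, -0.3, 1.6]
grip_width: 66.1
```

```bash
python3 - <<'E'
from h import *
p=bot.capture("side");cv2.imwrite("pics/side2.png",cv2.resize(p["color"][60:260,150:400,::-1],None,fx=3,fy=3))
E
```

```text
(no output)
```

View pics/side2.png

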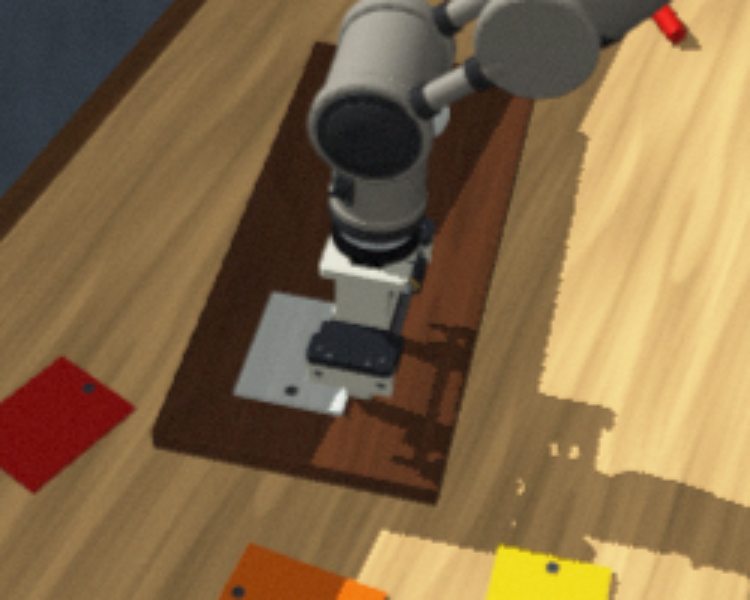

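The plate slides squarely ahead of the fingers with its front side parallel to the far edge. About 92 mm remain. I'll do most of it, then check.

>>> step_arm(
  deltas=[
    [8,0,0,0,0,0],
    [16,0,0,0,0,0],
    [24,0,0,0,0,0],
    [32,0,0,0,0,0],
    [40,0,0,0,0,0],
  ],
)

```text
time: 4.27
tool_pos: [522.2, 180.6, 87.7]
tcp_rot: [3.141, -0.0, 0.167]
contact_force: [-3.0, -0.0, 1.3]
grip_width: 65.7
```

>>> step_arm(
  deltas=[
    [8,0,0,0,0,0],
    [16,0,0,0,0,0],
    [24,0,0,0,0,0],
    [30,0,0,0,0,0],
    [34,0,0,0,0,0],
  ],
)

```text
time: 4.68
tool_pos: [555.8, 186.2, 87.6]
tcp_rot: [3.141, -0.0, 0.167]
contact_force: [-3.3, 0.1, 1.4]
grip_width: 65.8
```

>>> step_arm(
  deltas=[
    [5,0,0,0,0,0],
    [9,0,0,0,0,0],
    [13,0,0,0,0,0],
    [15,0,0,0,0,0],
    [16,0,0,0,0,0],
  ],
)

```text
time: 5.1
tool_pos: [570.9, 188.7, 87.7]
tcp_rot: [3.141, -0.0, 0.167]
contact_force: [-2.5, 0.1, 0.4]
grip_width: 66.0
```

Now back off straight, rise, and retreat out of the view to measure.

>>> step_arm(
  deltas=[
    [-15,0,0,0,0,0],
    [-45,0,0,0,0,0],
    [-60,0,-25,0,0,0],
    [-70,0,-60,0,0,0],
    [-80,0,-100,0,0,0],
  ],
)

```text
time: 5.52
tool_pos: [490.4, 175.2, 187.5]
tcp_rot: [3.141, 0.003, 0.167]
contact_force: [1.1, 0.2, 0.9]
grip_width: 65.9
```

>>> step_arm(
  deltas=[
    [0,38,0,0,0,0],
    [0,76,0,0,0,0],
    [0,114,0,0,0,0],
    [0,152,0,0,0,0],
    [0,190,0,0,0,0],
  ],
)

```text
time: 5.93
tool_pos: [524.0, -13.7, 188.3]
tcp_rot: [3.141, -0.003, 0.167]
contact_force: [1.0, 0.1, 0.9]
grip_width: 66.2
```

>>> step_arm(
  deltas=[
    [0,38,0,0,0,0],
    [-20,70,0,0,0,0],
    [-40,100,0,0,0,0],
    [-60,130,0,0,0,0],
    [-60,165,0,0,0,0],
  ],
)

```text
time: 6.35
tool_pos: [489.0, -185.8, 187.9]
tcp_rot: [-3.141, 0.001, 0.166]
contact_force: [0.9, 0.4, -0.6]
grip_width: 65.8
```

```bash
python3 - <<'E'
from h import *
o=bot.get_obs();print(o["time"],o["tool_pos"],o["contact_force"])
n=np.array([.986,.167]);e=np.array([-.167,.986]);M=np.array([680,27])
for nm in("top","side"):
    p=bot.capture(nm);b=rect(p,66);h=cv2.cvtColor(b,cv2.COLOR_RGB2HSV)
    m=(h[...,1]<45)&(h[...,2]>110)
    for q in boxes(m,1500):
        d=q-M;print(nm,q.mean(0).round(),"edge frame",np.c_[d@n,d@e].round().tolist())
    a=rect(p,60);cv2.imwrite(f"pics/r3_{nm}.png",a[...,::-1])
E
```

```text
6.35 [ 488.9674319  -185.79399182  187.92689402] [ 0.86308888  0.37315915 -0.62535786]
top [ 410. -350.] edge frame [[-432.0, -281.0], [-217.0, -317.0], [-227.0, -373.0], [-441.0, -337.0]]
top [527.   5.] edge frame [[-133.0, 61.0], [-142.0, -56.0], [-176.0, -53.0], [-167.0, 64.0]]
top [ 532. -264.] edge frame [[-140.0, -246.0], [-149.0, -296.0], [-248.0, -279.0], [-240.0, -229.0]]
top [ 597. -183.] edge frame [[-70.0, -146.0], [-77.0, -247.0], [-163.0, -241.0], [-157.0, -141.0]]
top [632. 197.] edge frame [[30.0, 240.0], [30.0, 111.0], [-68.0, 111.0], [-69.0, 240.0]]
side [527.  10.] edge frame [[-131.0, 68.0], [-141.0, -54.0], [-176.0, -51.0], [-166.0, 71.0]]
side [ 541. -324.] edge frame [[-150.0, -282.0], [-151.0, -365.0], [-241.0, -364.0], [-241.0, -281.0]]
side [ 592. -178.] edge frame [[-162.0, -127.0], [-63.0, -144.0], [-81.0, -248.0], [-180.0, -231.0]]
side [631. 201.] edge frame [[31.0, 247.0], [31.0, 113.0], [-69.0, 113.0], [-69.0, 247.0]]
```

View pics/r3_top.png

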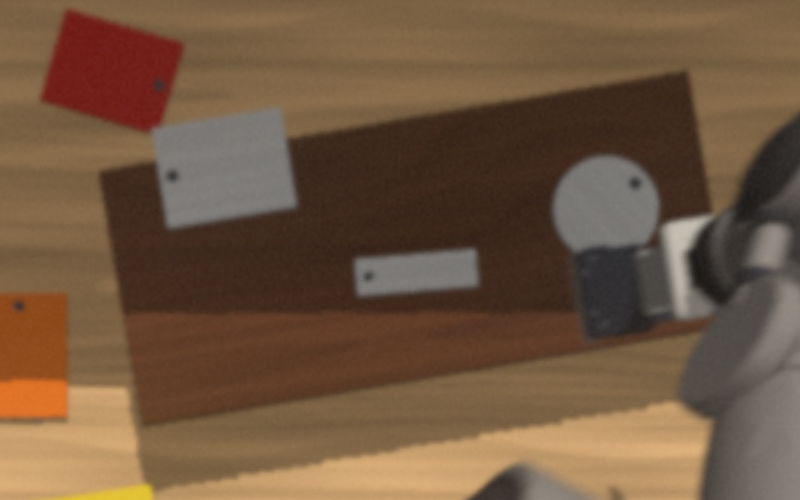

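The picture shows the plate sticking out about 30 mm, square to the edge, with the strip and disc unmoved and the gripper clear of everything. Handing in.

```bash
python3 -c "
from plant import bot
bot.close_job()"
```

```text
the job is handed in; nothing more can be done
```

I pushed the aluminium plate flat along the wood with both fingertips against its rear side, from about 170 mm to about 19 mm inside the far edge. I then backed the gripper off, raised it clear and handed the job in at about 6.4 s.

- **Plate position:** both cameras put the plate's centre about 19 mm inside the edge, so it sticks out about 31 mm. It is square to the edge within about 1°. The edge position itself is known to about 2 mm.
- **Strip and disc:** the strip measured the same as at the start. The side camera also put the disc exactly where it had been. The top camera showed the disc about 6 mm off, but the gripper partly covered it in that picture, and the robot never went near it at low height.
- **Forces:** contact force while pushing stayed around 3–5 N. No check failed.

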